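# Close the charging bunker and start the charger

### The arm

A 6-joint arm with a two-finger parallel gripper is mounted at the origin on the work surface. World frame = base frame: x ahead of the robot, y to its left, z up, the work surface at z = 0. Lengths are in m, angles in rad, forces in N, time in s.
With the tool pointing down it reaches from about 0.35 to 0.775 m from the base axis. Payload 5.5 kg.
Tool frame: the origin (TCP) lies midway between the tips of the shut fingers; the grasp point (between the pads) lies 19 mm behind it; z points along the fingers, y is the line along which they close (so a half turn about z gives the same grasp; the last joint's range is limited). The gripper opens to 85 mm and grips with 20 to 120 N. Pads are 22 mm wide; open, the fingers measure 114 mm over their backs; the gripper's body (76 mm by 85 mm) begins 54 mm behind the grasp point. The pads swing forward as they close: fully open they stand 13 mm farther back than shut.
Start: joints at [-1.475, 0.313, 0.046, 1.304, 0, 1.431], TCP at [0.134, -0.559, 0.198] pointing down, gripper open.
Joint ranges: [-2.76, 2.76], [-0.86, 1.69], [-1.03, 1.26], [-2.2, 2.34], [-1.47, 1.5], [-3.14, 3.14]. Speed limits (rad/s): [2.57, 2.57, 3.14, 3.14, 3.14, 3.14].

### API

Orientations are given as a unit quaternion [x, y, z, w].
In Python, from station import monitor, cams, close_job gives the robot as it stands.
- The arm moves only by the shell command python3 -m inch 'ROWS' [FORCE]. ROWS is JSON, a list of rows, each a list of 5 numbers: the shift along the tool's x, y, z in units of 25 mm (1.0 is 25 mm), then the turn about the tool's z in units of 6 degrees (1.0 is 6 degrees), then the finger opening in mm, from 0 to 85.4. A call has 1 to 5 rows; each row is the pose to reach, as a shift and turn from the pose commanded when the call began, along the tool's axes at that moment; what a row does not reach only later rows make up. A row lasts 1/8 s, in which the tool goes at most 62.5 mm and 10.7 degrees, less where a joint would pass 70% of its speed; a pose out of reach is approached as far as the arm can. A call with a gripper value outside its range is refused whole. The fingers move at their own pace and stop on an object; FORCE is the grip in N (left out, the last holds). Time passes only in rows, so rows that repeat a pose let the fingers close. It gives the time, the measured TCP pose, the force, the opening and the grip force at its end, in the units of the state.
- monitor.get_state(): the state, without advancing time (a new reading comes with each control period).
- cams.grab_frame(name): name is "scene" or "top" or "wrist"; returns a dict with "pixels" (400x640x3 uint8, red, green, blue), "fov_y" (degrees; the focal length in pixels is half the picture's height over the tangent of half this angle, whatever the lens; pixels are square), "cx", "cy" (the principal point, pixels), "dist" ([k1, k2, p1, p2, k3] as OpenCV has them; the pictures are not rectified), "R" (3x3) and "t" (3): a world point X has camera coordinates R X + t. Camera axes: x right, y down, z forward; pixel columns grow to the right and rows downward; lengths in m; the calibration is good to about 2 mm. A picture is of the moment at which its call begins. There is no depth.
- close_job(): hands the job in; it is judged then, once.
Trained networks look in the newest picture that a camera, given by its name, has taken for a name from the list of things; names that differ only in an ending like _2 or _b are one class to them, and where a whole thing is asked for, a point or a joint stands for the part that bears it (a point fixed in the world has none). Each returns a list of dicts, best first, with "confidence" (0 to 1); they miss things now and then, are a little off and sometimes report something else, mostly with a low value. They report only what shows in the picture. A call takes as long as a camera call. They do not tell look-alikes from the thing itself.
- cams.cut_out(camera, thing): "pixels" (400x640 bool, what is visible of it) and "extent" ([left, top, width, height] in pixels, round what is visible of it).
- cams.mark_of(camera, thing): "uv" ([column, row] in pixels: a listed point, or the origin of a listed thing).
The state is a dict: "clock": time; "joints": joint angles; "joint_vel": joint speeds; "joint_torque": joint torques, N m; "eef_pos": TCP position; "tool_rot": TCP orientation; "ft_force": force on the tool from outside, world axes, zero at the start; "torque": the same for the moment, N m; "grip_width": opening from 0.0 (shut) to 1.0 (fully open); "grasp_force": force on a finger pad.
Only numpy, scipy, OpenCV 4.12 (cv2) and the standard library are available. Lean on these libraries where they do the work, as an engineer would, in place of code of your own. Each camera call takes 0.05 s, during which the arm holds its last target. There are 200 camera calls.

### The job

Close the steel charging bunker with its loose cover: hook the cover's tongue under the keeper and lower it until it lies flush and level on the rim all round. Then, with the bunker closed, start the charge by pressing the charger's three round keys fully down one at a time, from the smallest to the largest, letting each come back up before the next. Leave the battery tray, the heat sink and the soft mount where they lie.

Things in the scene. Friction and masses are not known exactly. Their poses are not given: they have to be found in the camera images.
- bunker: Charging bunker: open-topped dark steel tub, 150 (x) x 120 (y) mm, walls 5 mm (mouth 140 x 110 mm), battery pack inside, standing level on a fixed foot with screw posts. Origin: centre of the foot's underside; z up. The posts set the rim's height h somewhere from 55 to 80 mm: not reported, feel or see it. On its -x side stands the keeper, a slot opening to +x, 80 mm wide in y, centred.
- keeper_foot (a point): Point on the counter below the keeper slot's opening, at x = -80 mm, z = 0 in the bunker's frame, axes as the bunker's. The slot is 10 mm high and 15 mm deep: a ledge flush with the rim (z = h, x = -95 to -75 mm), a stop at x = -95 mm, and a flange over the ledge from x = -100 to -80 mm, z = h + 10 to h + 22 mm.
- cover: Loose aluminium cover, about 0.3 kg, lying right way up on its skirt. Origin: centre of the skirt's underside; z up. Plate z = 12 to 17 mm, x = -74 to +79, y = -62 to +62 mm, a tongue at its -x edge. The skirt below (12 mm deep, x = -56 to +67, y = -52 to +52 mm) drops loosely into the mouth. Closed, its axes are along the bunker's and its origin 12 mm below the rim.
- tongue_tip (a point): Middle of the end face of the cover's tongue (70 mm wide, 5 mm thick), at x = -93, z = 14.5 mm in the cover's frame, axes as the cover's. Held flat it cannot enter the keeper, as the skirt meets the rim: it goes in with the tongue edge tilted down about 0.1 to 0.25 rad. Closed, it is under the flange, 90 to 95 mm behind the bunker's origin.
- cover_grip (a point): Point in the cover's black upright grip rib (12 mm thick in x, 64 mm long in y, z = 17 to 49 mm, at x = 0), at a good height for the fingers: z = 40 mm in the cover's frame, 23 mm above the plate. Axes as the cover's; close the fingers along its x.
- charger: Charger: fixed black flat case 110 (x) x 176 (y) x 45 mm high. Origin: centre of its underside. Three round grey spring keys stand in a row along y on its top at x = -20 mm: medium (28 mm across) at y = +56, small (20 mm across) at y = 0, large (38 mm across) at y = -56 mm.
- key_small_top (a point): Centre of the top of the small key (20 mm across).
- key_medium_top (a point): Centre of the top of the medium key (28 mm across).
- key_large_top (a point): Centre of the top of the large key (38 mm across).
- key_small (a joint): Travel of the small key (m): 0 up, 0.005 fully down; springs back; about 4 N holds it down.
- key_medium (a joint): Travel of the medium key (m): 0 up, 0.005 fully down; springs back; about 4 N holds it down.
- key_large (a joint): Travel of the large key (m): 0 up, 0.005 fully down; springs back; about 4 N holds it down.
- battery_tray: Bystander: loose blue plastic tray with grey packs, 80 x 150 x 26 mm; origin: centre of its underside.
- heat_sink: Bystander: loose finned aluminium block, 56 x 60 x 26 mm; origin: centre of its underside.
- soft_mount: Bystander: loose black rubber ring, 38 mm across, 12 mm high; origin: centre of its underside.
Not all that is in view belongs to the job. Leave any blue or orange look-alike of the cover alone. Leave any red look-alike of the charger alone.

How it is judged:
By the outcome, as a careful person would: the job done as asked, in the order asked, and still so for the second after the job is handed in, with the robot touching nothing.
It also fails if it takes over 64 s, if anything falls off the work surface, if the arm or the gripper's body presses on something with over 40 N, if the wrist force passes 120 N, or if a joint passes its speed limit or range.

## Working session

There is one attempt and no reset: what is moved stays moved. The work goes in short steps, Python scripts to look and compute and a shell command to move; the robot and the scene stay as the last step left them, time stands still between calls to the robot, and variables do not carry over. Pictures are saved under pics/ and viewed, at most 10 in all, crops included, and the job is handed in when it is done.

```bash
ls; mkdir -p pics
python3 - <<'E'
from station import monitor,cams
import cv2,numpy as np
s=monitor.get_state();print(s)
fs=[]
for n in ["scene","top"]:
    f=cams.grab_frame(n);fs.append(f['pixels']);print(n,f['fov_y'],f['cx'],f['cy'],f['dist'],f['R'],f['t'])
    for th in ["bunker","cover","charger","cover_grip","tongue_tip","keeper_foot","key_small_top","key_medium_top","key_large_top"]:
        print(th,[(np.round(d['uv'],1).tolist(),round(d['confidence'],2)) for d in cams.mark_of(n,th)])
    cv2.imwrite(f"pics/{n}0.png",f['pixels'][:,:,::-1])
E
```

```text
pics
{'clock': 0.0, 'joints': array([-1.47459433e+00,  3.14008816e-01,  4.49899672e-02,  1.30357993e+00,
       -1.41920681e-05,  1.43117371e+00]), 'joint_vel': array([-7.12028402e-04,  2.34127075e-03, -1.13881496e-03,  7.01414985e-05,
       -1.07250763e-03, -5.79157223e-04]), 'joint_torque': array([-3.64887846e-04, -4.80630469e+01,  2.98531634e+01,  1.92787702e-02,
       -1.44315582e-04, -3.24583006e-06]), 'eef_pos': array([ 0.13426504, -0.55853097,  0.19670862]), 'tool_rot': array([ 9.93055990e-01,  1.17639230e-01,  1.24700063e-05, -9.01168010e-04]), 'ft_force': array([ 0.02529637, -0.12643438,  0.02417475]), 'torque': array([-0.04211736, -0.00960913, -0.02697383]), 'grasp_force': 0.0, 'grip_width': 1.0019108434928452}
scene 56.959796072527595 325.6011465976895 195.304038769138 [-0.0186227  0.         0.         0.         0.       ] [[-5.36747177e-01  8.43742923e-01 -5.89781592e-04]
 [ 5.92350504e-01  3.76325890e-01 -7.12390135e-01]
 [-6.00852185e-01 -3.82722752e-01 -7.01783405e-01]] [ 0.26532831 -0.23852007  1.35879951]
bunker [([402.1, 262.0], 0.97)]
cover [([406.4, 365.4], 0.
[... 829 characters left out ...]
.49317711 1.49016862]
bunker [([242.3, 194.5], 0.8)]
cover [([208.6, 128.1], 0.95), ([310.9, 193.8], 0.84), ([237.2, 289.7], 0.57)]
charger [([406.9, 204.2], 0.81), ([412.3, 265.8], 0.74), ([436.1, 206.1], 0.16)]
cover_grip [([204.4, 123.0], 0.81), ([313.6, 193.3], 0.8), ([237.2, 289.7], 0.75)]
tongue_tip [([197.3, 154.8], 0.8), ([236.4, 321.4], 0.79), ([305.4, 224.1], 0.61)]
keeper_foot [([245.3, 221.7], 0.85), ([302.4, 131.1], 0.45), ([306.4, 223.1], 0.42)]
key_small_top [([410.6, 209.1], 0.52), ([415.7, 273.5], 0.44), ([311.2, 194.8], 0.44), ([374.9, 133.8], 0.23)]
key_medium_top [([395.8, 208.4], 0.42)]
key_large_top [([435.7, 203.2], 0.67), ([436.1, 269.2], 0.4), ([239.6, 195.2], 0.39)]
```

View pics/scene0.png

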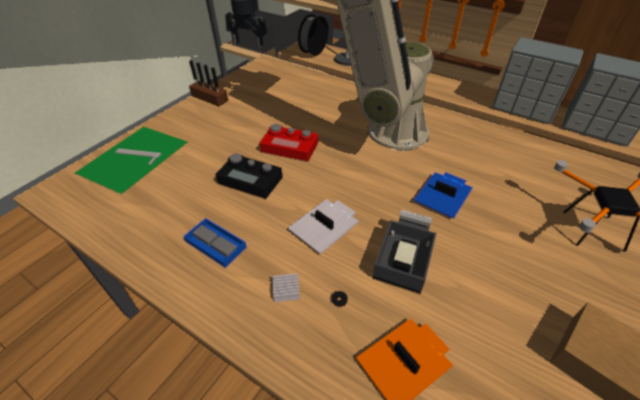

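View pics/top0.png

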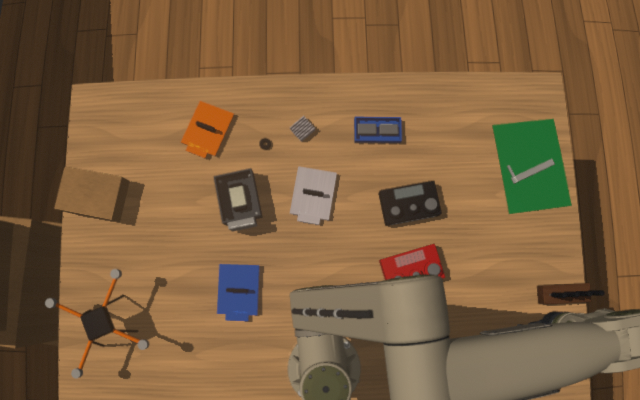

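The scene picture shows cover candidates at silver (324,222), blue (444,193) and orange (405,360). The charger candidates are black (250,174) and red (289,142). In the top picture the silver cover is at (314,194), the bunker at (240,197) and the black charger at (410,203). I choose the silver cover and the black charger.

```bash
cat > h.py <<'E'
import numpy as np,cv2
from station import monitor,cams
from scipy.spatial.transform import Rotation as Ro
def K(f):
    fl=200/np.tan(np.radians(f['fov_y'])/2);return np.array([[fl,0,f['cx']],[0,fl,f['cy']],[0,0,1.]])
def ray(f,uv):
    p=cv2.undistortPoints(np.array([[uv]],float),K(f),np.array(f['dist'],float))[0,0]
    R=np.array(f['R']);return -R.T@f['t'],R.T@np.array([p[0],p[1],1])
def atz(f,uv,z):
    c,d=ray(f,uv);return c+d*(z-c[2])/d[2]
def tri(L):
    A=np.zeros((3,3));b=np.zeros(3)
    for f,uv in L:
        c,d=ray(f,uv);d=d/np.linalg.norm(d);M=np.eye(3)-np.outer(d,d);A+=M;b+=M@c
    return np.linalg.solve(A,b)
def proj(f,X):
    return cv2.projectPoints(np.array(X,float).reshape(-1,3),cv2.Rodrigues(np.array(f['R'],float))[0],np.array(f['t'],float),K(f),np.array(f['dist'],float))[0][:,0]
E
python3 - <<'E'
from h import *
f=cams.grab_frame("scene");g=cams.grab_frame("top")
P=lambda n,a,b:print(n,tri([(f,a),(g,b)]).round(4))
P("grip",(324.2,219.2),(313.6,193.3));P("tip",(346.7,206.2),(305.4,224.1));P("cover",(324.1,230.1),(310.9,193.8))
P("bunker",(402.1,262),(242.3,194.5));P("keeper",(412.6,239.1),(245.3,221.7))
P("charger",(252.3,181.3),(406.9,204.2));P("small",(250.7,158.9),(410.6,209.1));P("large",(233.5,156.3),(435.7,203.2));P("med",(266.5,167.7),(395.8,208.4))
print(atz(g,(313.6,193.3),.04),atz(g,(305.4,224.1),.0145), atz(g,(242.3,194.5),0),atz(g,(245.3,221.7),0))
a=cv2.resize(f['pixels'][185:305,275:455],None,fx=4,fy=4,interpolation=cv2.INTER_CUBIC)
b=cv2.resize(g['pixels'][155:235,205:445],None,fx=3.3,fy=3.3,interpolation=cv2.INTER_CUBIC)
cv2.imwrite("pics/c1.png",a[:,:,::-1]);cv2.imwrite("pics/c2.png",b[:,:,::-1])
E
```

```text
grip [0.5345 0.021  0.0289]
tip [0.4426 0.0448 0.0119]
cover [ 0.5409  0.0276 -0.0071]
bunker [0.5382 0.2516 0.0094]
keeper [0.4516 0.2435 0.0049]
charger [ 0.4979 -0.2739 -0.0031]
small [ 0.4756 -0.2768  0.0699]
large [ 0.4882 -0.3502  0.0589]
med [ 0.4755 -0.2268  0.0588]
[0.53255168 0.02088322 0.04      ] [0.44034849 0.04868319 0.0145    ] [0.54144822 0.24829164 0.        ] [0.45392381 0.23874347 0.        ]
```

View pics/c1.png

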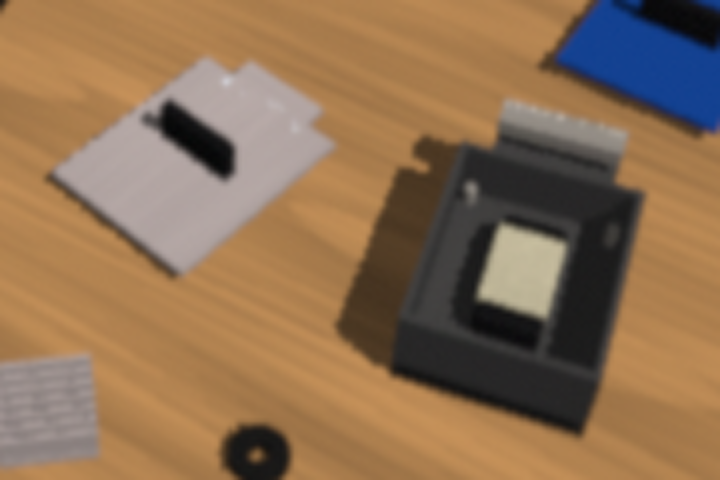

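View pics/c2.png

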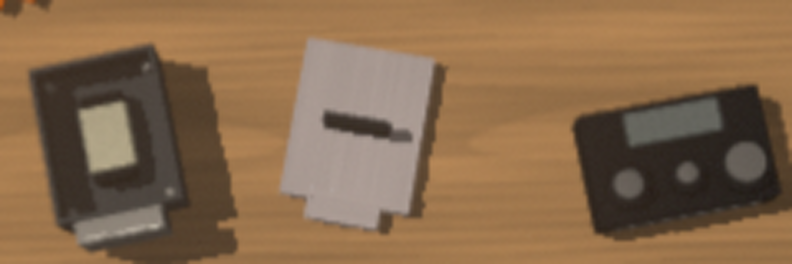

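Crop c1 shows the silver cover with its tongue towards the robot at about (290,90) and the bunker's rim corners at (462,147), (643,192), (600,375) and (398,322). Crop c2 shows the charger's keys: medium (628,183), small (688,172), large (745,161). Next I fit the poses from these corners.

```bash
cat >> h.py <<'E'
from scipy.optimize import least_squares
def fit(obs,x0,zf):
    # obs: list of (frame,uv,local xyz or fn(h)); params x,y,yaw,h
    def res(p):
        r=[]
        c,s=np.cos(p[2]),np.sin(p[2])
        for f,uv,L in obs:
            X=[p[0]+c*L[0]-s*L[1],p[1]+s*L[0]+c*L[1],L[2]+p[3]]
            r+=list(proj(f,X)[0]-uv)
        return np.array(r+[(p[3]-zf[0])/zf[1]])
    o=least_squares(res,x0,loss='soft_l1');return o.x,res(o.x)[:-1].reshape(-1,2)
E
python3 - <<'E'
from h import *
f=cams.grab_frame("scene");g=cams.grab_frame("top")
c1=lambda u,v:np.array([275+u/4,185+v/4]);c2=lambda u,v:np.array([205+u/3.3,155+v/3.3])
B=[(f,c1(462,147),(-.075,-.06,0)),(f,c1(643,192),(-.075,.06,0)),(f,c1(600,375),(.075,.06,0)),(f,c1(398,322),(.075,-.06,0)),
(g,c2(32,70),(.075,.06,0)),(g,c2(153,44),(.075,-.06,0)),(g,c2(187,205),(-.075,-.06,0))]
# orient labels both ways via residual
for nm,ob,x0,zf in [("bunker",B,[.54,.25,.1,.065],(.0675,.02))]:
    p,r=fit(ob,x0,zf);print(nm,p.round(4));print(r.round(1).tolist())
C=[(f,c1(210,57),(-.074,-.062,.017)),(f,c1(335,145),(-.074,.062,.017)),(f,c1(178,272),(.079,.062,.017)),(f,c1(48,174),(.079,-.062,.017)),
(g,c2(308,38),(.079,.062,.017)),(g,c2(437,60),(.079,-.062,.017)),(g,c2(413,215),(-.074,-.062,.017)),(g,c2(281,190),(-.074,.062,.017))]
p,r=fit(C,[.53,.02,-.2,0],(0,.0005));print("cover",p.round(4));print(r.round(1).tolist())
D=[(g,c2(628,183),(-.02,.056,.05)),(g,c2(688,172),(-.02,0,.05)),(g,c2(745,161),(-.02,-.056,.05)),(f,(266.5,167.7),(-.02,.056,.05)),(f,(250.7,158.9+3),(-.02,0,.05)),(f,(233.5,156.3+2),(-.02,-.056,.05))]
p,r=fit(D,[.5,-.28,.1,0],(0,.003));print("charger",p.round(4));print(r.round(1).tolist())
E
```

```text
bunker [0.5263 0.2556 0.1957 0.0541]
[[-0.6, -1.2], [-0.0, 0.2], [-0.1, 1.8], [-0.2, -0.7], [-0.8, 1.0], [0.2, 0.6], [-0.5, -1.4]]
cover [ 5.376e-01  2.210e-02 -2.051e-01 -2.000e-04]
[[-1.0, -1.0], [-0.2, -0.9], [0.2, -0.6], [0.5, -1.8], [0.2, -1.0], [-0.4, -0.8], [-1.7, -0.5], [-0.7, -0.1]]
charger [ 0.4997 -0.2809  0.168   0.0041]
[[0.5, 0.1], [0.1, -0.0], [0.5, -0.1], [0.0, -0.0], [-0.0, 1.2], [1.8, 0.4]]
```

```bash
cat >> h.py <<'E'
def go(x,y,z,th=None):
    s=monitor.get_state();R=Ro.from_quat(s['tool_rot']).as_matrix();p=s['eef_pos']
    d=R.T@(np.array([x,y,z])-p)/.025
    t0=np.arctan2(R[1,0],R[0,0]);a=0 if th is None else -np.degrees((th-t0+np.pi)%(2*np.pi)-np.pi)/6
    print("t",round(s['clock'],2),"p",p.round(4),"th",t0.round(4),"F",s['ft_force'].round(1),"ROW",d.round(3),round(a,3))
E
python3 -c "
from h import *
go(.537,.021,.20,1.366)"
```

```text
t 1.2 p [ 0.1343 -0.5591  0.1976] th 0.2358 F [0.9 0.4 0.7] ROW [ 21.082 -18.801  -0.097] -10.793
```

```bash
python3 -m inch '[[21.1,-18.8,0,-10.8,85],[21.1,-18.8,0,-10.8,85],[21.1,-18.8,0,-10.8,85],[21.1,-18.8,0,-10.8,85],[21.1,-18.8,0,-10.8,85]]'; python3 -c "
from h import *
go(.537,.021,.20,1.366)"
```

```text
clock: 1.82
eef_pos: [0.3135, -0.301, 0.1979]
tool_rot: [0.831, 0.556, 0.0, 0.001]
ft_force: [1.3, -0.7, 0.1]
grip_width: 0.994
grasp_force: 0.0
t 1.82 p [ 0.3135 -0.301   0.1979] th 1.1788 F [ 1.3 -0.7  0.1] ROW [15.317  3.342 -0.089] -1.787
```

```bash
python3 -m inch '[[15.3,3.3,0,-1.75,85],[15.3,3.3,0,-1.75,85],[15.3,3.3,0,-1.75,85],[15.3,3.3,0,-1.75,85],[15.3,3.3,0,-1.75,85]]'; python3 -c "
from h import *
go(.537,.021,.20,1.366)"
```

```text
clock: 2.45
eef_pos: [0.4928, -0.0445, 0.1979]
tool_rot: [0.779, 0.627, 0.0, 0.001]
ft_force: [0.6, -0.7, -0.3]
grip_width: 0.997
grasp_force: 0.0
t 2.45 p [ 0.4928 -0.0445  0.1979] th 1.3567 F [ 0.6 -0.7 -0.3] ROW [ 2.936  1.172 -0.082] -0.089
```

```bash
python3 -m inch '[[2.6,1.0,0,0,85],[2.6,1.0,0,0,85],[2.6,1.0,0,0,85]]'
python3 - <<'E'
from h import *
go(.537,.021,.20,1.366)
f=cams.grab_frame("wrist")
for th in ["cover","cover_grip","tongue_tip"]:
    print(th,[(np.round(d['uv'],1).tolist(),round(d['confidence'],2)) for d in cams.mark_of("wrist",th)])
print([(round(d['confidence'],2),d['extent']) for d in cams.cut_out("wrist","cover_grip")])
print("model cover proj grip,tip",proj(f,[[.537,.021,.04],[.537-.093*np.cos(.205),.021+.093*np.sin(.205),.0145]]).round(1))
for uv,z in [(d['uv'],.04) for d in cams.mark_of("wrist","cover_grip")]+[(d['uv'],.0145) for d in cams.mark_of("wrist","tongue_tip")]: print(atz(f,uv,z).round(4))
cv2.imwrite("pics/w1.png",f['pixels'][:,:,::-1])
E
```

```text
clock: 2.82
eef_pos: [0.5297, 0.0123, 0.1973]
tool_rot: [0.778, 0.628, -0.0, -0.0]
ft_force: [-0.3, 0.0, -0.8]
grip_width: 0.998
grasp_force: 0.0
t 2.83 p [0.5297 0.0123 0.1973] th 1.3581 F [-0.3  0.  -0.8] ROW [ 0.402  0.212 -0.109] -0.075
cover [([322.3, 160.2], 0.81), ([20.7, 12.0], 0.58)]
cover_grip [([326.7, 170.0], 0.88)]
tongue_tip [([247.7, 164.2], 0.75), ([323.8, 171.0], 0.26)]
[(0.96, [246.3, 111.0, 151.7, 104.7]), (0.89, [0.0, 0.0, 96.7, 76.4])]
model cover proj grip,tip [[325.3 168.9]
 [245.1 165.6]]
[0.5383 0.0195 0.04  ]
[0.4494 0.0408 0.0145]
[0.5342 0.0142 0.0145]
```

View pics/w1.png

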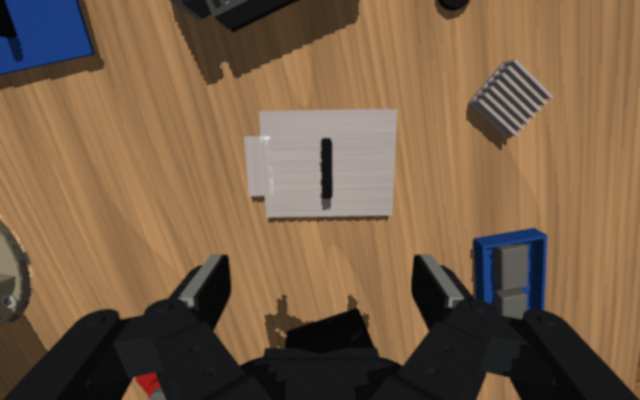

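The wrist view shows the silver cover with its rib at (327,167) and its tongue at (257,165), which agrees with the model to 1–2 mm. I go down and grip.

```bash
python3 -m inch '[[0.35,0.2,2.0,-0.07,85],[0.35,0.2,4.0,-0.07,85],[0.35,0.2,5.5,-0.07,85],[0.35,0.2,6.0,-0.07,85],[0.35,0.2,6.0,-0.07,85]]'; python3 -c "
from h import *
go(.5375,.0205,.024,1.366)"
```

```text
clock: 3.8
eef_pos: [0.5364, 0.019, 0.0476]
tool_rot: [0.777, 0.63, -0.0, -0.0]
ft_force: [0.7, 0.3, 0.7]
grip_width: 0.994
grasp_force: 0.0
t 3.8 p [0.5364 0.019  0.0476] th 1.3633 F [0.7 0.3 0.7] ROW [0.068 0.031 0.944] -0.026
```

```bash
python3 -m inch '[[0.05,0.03,0.5,0,85],[0.05,0.03,0.9,0,50],[0.05,0.03,0.95,0,0],[0.05,0.03,0.95,0,0],[0.05,0.03,0.95,0,0]]' 60; python3 -m inch '[[0,0,0,0,0],[0,0,0,0,0],[0,0,0,0,0],[0,0,0,0,0]]' 60; python3 -c "
from h import *
go(.5375,.0205,.024,1.366)"
```

```text
clock: 4.42
eef_pos: [0.5379, 0.0204, 0.0242]
tool_rot: [0.776, 0.63, 0.0, 0.0]
ft_force: [0.7, 0.8, -0.2]
grip_width: 0.138
grasp_force: 0.0
clock: 4.92
eef_pos: [0.5376, 0.0204, 0.0238]
tool_rot: [0.776, 0.63, -0.0, 0.0]
ft_force: [-0.8, -0.2, 0.1]
grip_width: -0.001
grasp_force: 0.0
t 4.92 p [0.5376 0.0204 0.0238] th 1.3639 F [-0.8 -0.2  0.1] ROW [ 0.003 -0.005 -0.007] -0.02
```

The fingers shut on nothing, so I look.

Run:
```python
from h import *
f=cams.grab_frame("scene");w=cams.grab_frame("wrist")
a=cv2.resize(f['pixels'][150:270,260:420],(520,390),interpolation=cv2.INTER_CUBIC)
b=cv2.resize(w['pixels'],(280,175));b=cv2.copyMakeBorder(b,0,215,0,0,cv2.BORDER_CONSTANT)
cv2.imwrite("pics/s2.png",np.hstack([a,b])[:,:,::-1])
```

```text
(no output)
```

View pics/s2.png

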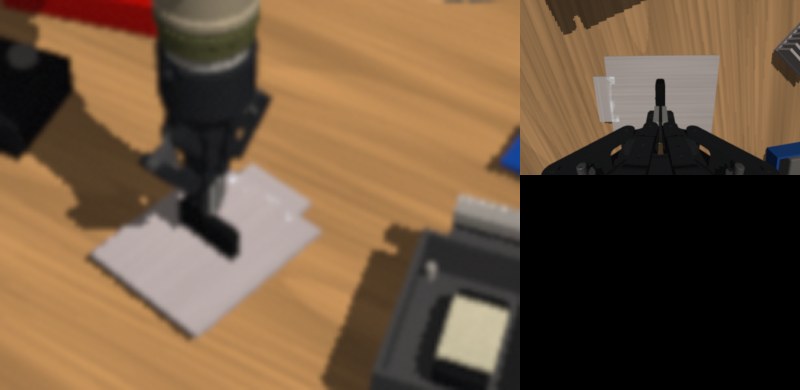

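Run:
```python
from h import *
s=monitor.get_state();p=s['eef_pos']
f=cams.grab_frame("scene");q=proj(f,p)[0];print("scene tcp crop",(q-[260,150])*3.25)
q=proj(f,[.5376,.0204,.045])[0]; print((q-[260,150])*3.25)
c,s_=np.cos(-.205),np.sin(-.205)
for y in(-.032,.032): print("rib end",(proj(f,[.5376-s_*y,.0204+c*y,.049])[0]-[260,150])*3.25)
for n in("scene","wrist"):
  f=cams.grab_frame(n)
  for th,z in(("cover_grip",.04),("tongue_tip",.0145)):
    print(n,th,[(np.round(d['uv'],1).tolist(),round(d['confidence'],2),atz(f,d['uv'],z).round(4)) for d in cams.mark_of(n,th)])
w=cams.grab_frame("wrist");print(proj(w,p),w['R'],w['t'],-np.array(w['R']).T@w['t'])
print(monitor.get_state()['grip_width'],monitor.get_state()['grasp_force'])
cv2.imwrite("pics/w2.png",w['pixels'][:,:,::-1])
```

```text
scene tcp crop [206.05773722 230.95640072]
[205.93971608 214.02898664]
rib end [178.80731881 191.2088496 ]
rib end [233.90595615 230.98888217]
scene cover_grip [([405.7, 354.2], 0.93, array([0.7603, 0.3597, 0.04  ])), ([448.5, 186.9], 0.69, array([0.2392, 0.2672, 0.04  ])), ([323.3, 219.2], 0.61, array([0.5441, 0.0244, 0.04  ]))]
scene tongue_tip [([436.9, 335.0], 0.85, array([0.6747, 0.3989, 0.0145])), ([456.6, 174.3], 0.63, array([0.1394, 0.2653, 0.0145])), ([344.7, 207.0], 0.57, array([0.4525, 0.0386, 0.0145]))]
wrist cover_grip [([321.6, 247.3], 0.62, array([0.5383, 0.0183, 0.04  ]))]
wrist tongue_tip [([173.8, 228.7], 0.73, array([0.446 , 0.0387, 0.0145]))]
[[319.776983   233.04702543]] [[ 9.78563212e-01 -2.05945719e-01 -6.33420391e-04]
 [-1.97211334e-01 -9.37938664e-01  2.85269614e-01]
 [-5.93441652e-02 -2.79029432e-01 -9.58447101e-01]] [-0.52246868  0.13728196  0.24864406] [0.55309776 0.09054088 0.19881887]
-0.0006223658520897688 0.0
```

View pics/w2.png

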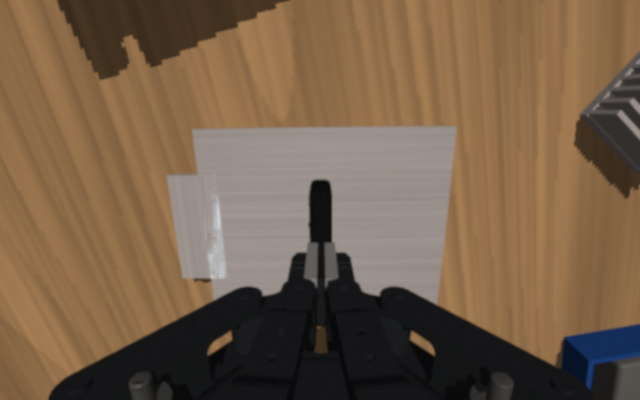

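Run:
```python
from h import *
s=monitor.get_state();p=s['eef_pos'];R=Ro.from_quat(s['tool_rot']).as_matrix()
w=cams.grab_frame("wrist")
for x in(.011,0,-.011):
  print(x,[proj(w,p+R@[x,0,-k])[0].round(0).tolist() for k in(0,.01,.02,.03,.04)])
print([proj(w,p+R@[x,.0427,-.013])[0].round(0).tolist() for x in(.011,0,-.011)])
a=w['pixels'][170:330,250:390];cv2.imwrite("pics/w3.png",cv2.resize(a,None,fx=4,fy=4,interpolation=cv2.INTER_NEAREST)[:600,:,::-1])
```

```text
0.011 [[320.0, 216.0], [320.0, 222.0], [320.0, 228.0], [319.0, 236.0], [319.0, 244.0]]
0 [[320.0, 233.0], [320.0, 240.0], [320.0, 247.0], [320.0, 255.0], [319.0, 265.0]]
-0.011 [[320.0, 250.0], [320.0, 257.0], [320.0, 265.0], [320.0, 274.0], [319.0, 285.0]]
[[396.0, 224.0], [395.0, 242.0], [394.0, 259.0]]
```

View pics/w3.png

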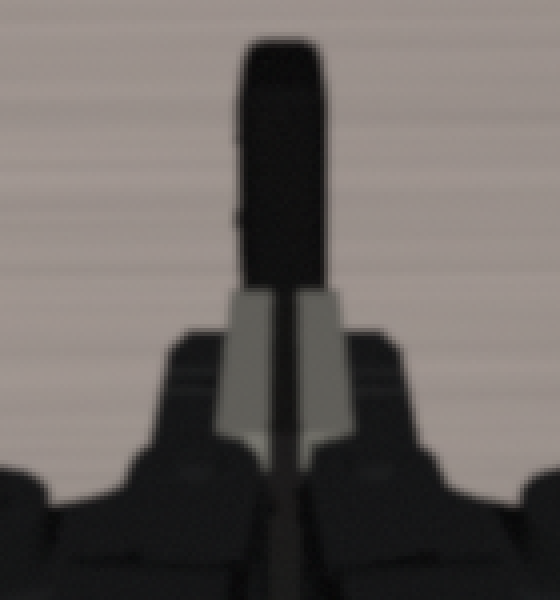

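The wrist crop shows the pad tips ending at row 242, short of where the reported TCP projects (row 216). The shut fingers seem to stand above the rib, so I check by feel on the rib top, whose z of 49 mm is known.

```bash
for i in 1 2 3; do :; done; python3 -m inch '[[0,0,0.08,0,0],[0,0,0.16,0,0],[0,0,0.16,0,0]]'; python3 -c "
from h import *
s=monitor.get_state();print(s['eef_pos'],s['ft_force'])"
```

```text
clock: 5.85
eef_pos: [0.5373, 0.0204, 0.0195]
tool_rot: [0.776, 0.63, -0.0, -0.0]
ft_force: [-0.4, -0.7, -0.5]
grip_width: -0.001
grasp_force: 0.0
[0.53734623 0.02041896 0.01952359] [-0.3562691  -0.6681948  -0.48192588]
```

```bash
python3 -m inch '[[0,0,0.06,0,0],[0,0,0.12,0,0],[0,0,0.18,0,0],[0,0,0.18,0,0]]'; python3 -c "
from h import *
s=monitor.get_state();print(s['eef_pos'],s['ft_force'])"
```

```text
clock: 6.35
eef_pos: [0.5376, 0.0204, 0.0154]
tool_rot: [0.776, 0.63, -0.0, 0.0]
ft_force: [-0.5, 0.2, 0.6]
grip_width: -0.005
grasp_force: 0.6
[0.53761657 0.02038355 0.01538696] [-0.50838287  0.2155999   0.60429091]
```

No force below plate height, so the real tips are higher than reported. I keep feeling downwards.

```bash
python3 -m inch '[[0,0,0.06,0,0],[0,0,0.12,0,0],[0,0,0.16,0,0],[0,0,0.16,0,0]]'; python3 -m inch '[[0,0,0.05,0,0],[0,0,0.1,0,0],[0,0,0.1,0,0]]'
```

```text
clock: 6.85
eef_pos: [0.5378, 0.0203, 0.0152]
tool_rot: [0.776, 0.63, 0.001, 0.001]
ft_force: [-10.4, 1.4, 31.4]
grip_width: -0.001
grasp_force: 15.3
clock: 7.22
eef_pos: [0.538, 0.0203, 0.0151]
tool_rot: [0.776, 0.63, 0.001, 0.002]
ft_force: [-18.3, 1.3, 49.6]
grip_width: -0.0
grasp_force: 24.4
```

```bash
python3 -c "
from h import *
s=monitor.get_state();print(s['eef_pos'],s['ft_force'])
f=cams.grab_frame('scene');g=cams.grab_frame('top')
a=cv2.resize(f['pixels'][170:250,270:380],(440,320),interpolation=cv2.INTER_CUBIC)
b=cv2.resize(g['pixels'][150:240,270:360],(320,320),interpolation=cv2.INTER_CUBIC)
cv2.imwrite('pics/s4.png',np.hstack([a,b])[:,:,::-1])"
```

```text
[0.53797343 0.02032448 0.01510343] [-18.33770879   1.31230645  49.56137176]
```

View pics/s4.png

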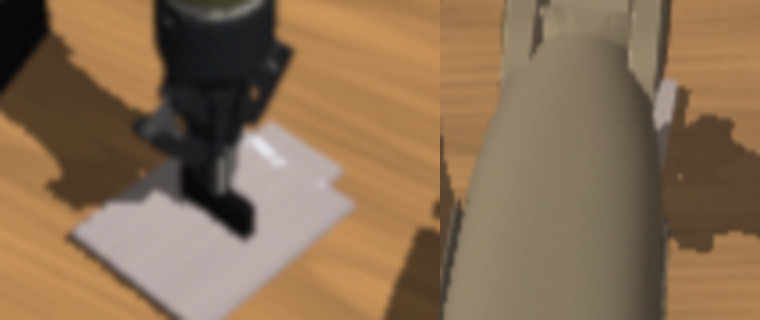

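Contact came at a reported z of 15.4 mm. The fingers are shut and the rib is visible beneath them, so this is the rib top at 49 mm and the real tips sit about 34 mm above the reported TCP. The scene crop shows the fingers over the rib at about (220,180). I lift off, open, and go down with that correction, watching the force.

```bash
python3 -m inch '[[0,0,-0.6,0,0],[0,0,-0.6,0,85],[0,0,-0.6,0,85],[0,0,-0.6,0,85],[0,0,-0.6,0,85]]';python3 -m inch '[[0,0,0.4,0,85],[0,0,0.8,0,85],[0,0,0.8,0,85]]'; python3 -c "
from h import *
go(.5375,.0205,-.010,1.366)"
```

```text
clock: 7.95
eef_pos: [0.5371, 0.0204, 0.0229]
tool_rot: [0.776, 0.63, -0.001, -0.001]
ft_force: [0.3, -0.5, -0.5]
grip_width: 0.849
grasp_force: 0.0
clock: 8.32
eef_pos: [0.5363, 0.0205, 0.0023]
tool_rot: [0.776, 0.63, -0.001, -0.001]
ft_force: [0.3, 0.4, 0.6]
grip_width: 0.997
grasp_force: 0.0
t 8.32 p [0.5363 0.0205 0.0023] th 1.3639 F [0.3 0.4 0.6] ROW [0.009 0.048 0.494] -0.02
```

```bash
python3 -m inch '[[0,0.05,0.25,0,85],[0,0.05,0.4,0,40],[0,0.05,0.4,0,0],[0,0.05,0.4,0,0],[0,0.05,0.4,0,0]]' 60; python3 -m inch '[[0,0,0,0,0],[0,0,0,0,0],[0,0,0,0,0]]' 60; python3 -c "
from h import *
go(.5375,.0205,-.010,1.366)"
```

```text
clock: 8.95
eef_pos: [0.5388, 0.0202, -0.006]
tool_rot: [0.776, 0.63, -0.0, 0.0]
ft_force: [-2.5, -0.0, 5.1]
grip_width: 0.14
grasp_force: 4.6
clock: 9.32
eef_pos: [0.539, 0.0202, -0.0058]
tool_rot: [0.776, 0.63, 0.0, 0.0]
ft_force: [-0.5, 0.9, 5.1]
grip_width: 0.127
grasp_force: 60.6
t 9.32 p [ 0.539   0.0202 -0.0058] th 1.364 F [-0.5  0.9  5.1] ROW [ 0.001 -0.063  0.168] -0.02
```

Gripped: 10.8 mm opening at 60 N. Lift and check the hold.

```bash
python3 -m inch '[[0,0,-1,0,0],[0,0,-2.5,0,0],[0,0,-4.5,0,0],[0,0,-5.5,0,0],[0,0,-5.5,0,0]]' 80
python3 - <<'E'
from h import *
f=cams.grab_frame("scene");g=cams.grab_frame("top");w=cams.grab_frame("wrist")
np.savez("fr.npz",f=f['pixels'],g=g['pixels'],w=w['pixels'])
mf=cams.cut_out("scene","bunker");mg=cams.cut_out("top","bunker")
for m in(mf,mg):print(m[0]['confidence'],m[0]['extent'])
go(.53,.24,.13,1.75)
a=cv2.resize(f['pixels'][150:305,280:450],None,fx=3.8,fy=3.8,interpolation=cv2.INTER_CUBIC)
cv2.imwrite("pics/big_s.png",a[:,:,::-1])
b=cv2.resize(g['pixels'][160:240,205:275],None,fx=7,fy=7,interpolation=cv2.INTER_CUBIC)
cv2.imwrite("pics/big_t.png",b[:,:,::-1])
E
```

```text
clock: 9.95
eef_pos: [0.5403, 0.02, 0.1327]
tool_rot: [0.776, 0.63, 0.001, 0.001]
ft_force: [0.1, -1.0, -3.1]
grip_width: 0.122
grasp_force: 78.5
0.78 [375.0, 211.5, 62.8, 82.8]
0.85 [216.1, 169.7, 45.4, 61.0]
t 10.2 p [0.5374 0.0203 0.1292] th 1.3638 F [ 0.2 -0.5 -2.8] ROW [ 8.54  -2.096 -0.027] -3.688
```

View pics/big_s.png

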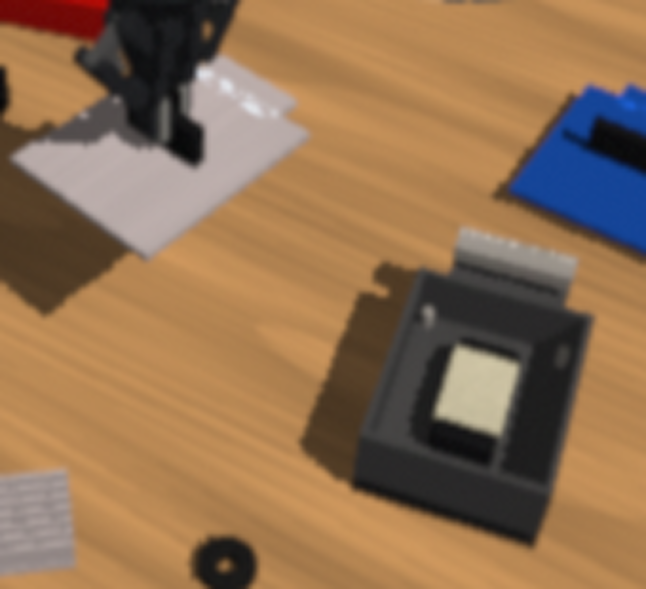

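big_s shows the cover hanging level from the fingers, with the bunker's rim corners at (420,268), (592,318), (550,487) and (358,435). The picture budget is now used up, so the rest is numeric. I fit the bunker by silhouette plus corners.

```bash
cat >> h.py <<'E'
def box(x0,x1,y0,y1,z0,z1): return np.array([[x,y,z] for x in(x0,x1) for y in(y0,y1) for z in(z0,z1)])
def place(P,x,y,a):
    c,s=np.cos(a),np.sin(a);return np.c_[x+c*P[:,0]-s*P[:,1],y+s*P[:,0]+c*P[:,1],P[:,2]]
def sil(f,boxes,S=4):
    m=np.zeros((400*S,640*S),np.uint8)
    for b in boxes:
        h=cv2.convexHull((proj(f,b)*S+S/2).astype(np.int32));cv2.fillConvexPoly(m,h,1)
    return m
def iou(f,mask,boxes,S=4):
    a=sil(f,boxes,S)>0;b=cv2.resize(mask.astype(np.uint8),(640*S,400*S),interpolation=cv2.INTER_NEAREST)>0
    return (a&b).sum()/(a|b).sum()
E
cat > fb.py <<'E'
from h import *
from scipy.optimize import minimize
f=cams.grab_frame("scene");mf=cams.cut_out("scene","bunker")[0]['pixels']
g=cams.grab_frame("top");mg=cams.cut_out("top","bunker")[0]['pixels']
def bx(p):
    x,y,a,h=p
    return [place(box(-.075,.075,-.06,.06,0,h),x,y,a),place(box(-.1,-.08,-.04,.04,0,h+.022),x,y,a)]
def cost(p): return 2-iou(f,mf,bx(p))-iou(g,mg,bx(p))
x0=np.array([.528,.255,.185,.058])
o=minimize(cost,x0,method='Nelder-Mead',options=dict(initial_simplex=np.vstack([x0]+[x0+d for d in np.diag([.008,.008,.08,.015])]),xatol=3e-4,fatol=1e-4,maxiter=120))
print("sil",o.x.round(4),o.fun, iou(f,mf,bx(o.x)),iou(g,mg,bx(o.x)))
c1=lambda u,v:np.array([275+u/4,185+v/4]);c2=lambda u,v:np.array([205+u/3.3,155+v/3.3]);c3=lambda u,v:np.array([280+u/3.8,150+v/3.8])
B=[]
for c,L in((c1,((462,147),(643,192),(600,375),(398,322))),(c3,((420,268),(592,318),(550,487),(358,434)))):
    for uv,l in zip(L,((-.075,-.06,0),(-.075,.06,0),(.075,.06,0),(.075,-.06,0))):B.append((f,c(*uv),l))
B+=[(g,c2(32,70),(.075,.06,0)),(g,c2(153,44),(.075,-.06,0)),(g,c2(187,205),(-.075,-.06,0))]
for only in("both","scene"):
    p,r=fit(B if only=="both" else B[:8],[.53,.25,.19,.06],(.06,.02));print(only,p.round(4),np.abs(r).max())
print([(n,proj(q,place(np.array([[.075,-.06,0],[.075,.06,0]]),*o.x[:3])).round(1).tolist()) for n,q in(("s",f),("t",g))])
E
python3 fb.py
```

```text
sil [0.5304 0.2573 0.1873 0.0615] 0.05826889030618254 0.9778332602314518 0.9638978494623656
both [0.5257 0.2555 0.1917 0.0543] 2.213576766451183
scene [0.5179 0.2539 0.1943 0.0449] 1.6625544228310218
[('s', [[371.9, 278.8], [420.3, 294.8]]), ('t', [[253.5, 171.6], [217.0, 179.4]])]
```

```bash
python3 -c "
from h import *
go(.5471,.2605,.13,1.758)"
```

```text
t 10.4 p [0.5383 0.0202 0.1304] th 1.3638 F [-0.7 -1.2 -1.4] ROW [ 9.48  -1.632  0.017] -3.764
```

```bash
python3 -m inch '[[2,-0.3,0,-0.8,0],[4,-0.7,0,-1.6,0],[6,-1,0,-2.4,0],[8,-1.3,0,-3.2,0],[9.48,-1.63,0,-3.76,0]]'; python3 -m inch '[[0,0,0,0,0],[0,0,0,0,0]]'
cat > fc.py <<'E'
from h import *
from scipy.optimize import minimize
import sys
# cover silhouette in hand (plate+tongue+skirt only); mask restricted away from fingers by dropping pixels above rib region
f=cams.grab_frame("scene");L=cams.cut_out("scene","cover");mk=cams.mark_of("scene","tongue_tip");gk=cams.mark_of("scene","cover_grip")
s=monitor.get_state();p=s['eef_pos'];R=Ro.from_quat(s['tool_rot']).as_matrix();th=np.arctan2(R[1,0],R[0,0])
x0=np.array([p[0],p[1],th-np.pi/2]);zb=p[2]+.006
def bx(q): return [place(box(-.074,.079,-.062,.062,.012,.017)+[0,0,zb],*q[:3]),place(box(-.093,-.07,-.035,.035,.012,.017)+[0,0,zb],*q[:3]),place(box(-.056,.067,-.052,.052,0,.012)+[0,0,zb],*q[:3])]
rib=cv2.dilate(sil(f,[place(box(-.04,.04,-.04,.04,.017,.13)+[0,0,zb],*x0)],1),np.ones((9,9)))
keep=cv2.resize(1-rib,(2560,1600),interpolation=cv2.INTER_NEAREST)>0
best=max(L,key=lambda d:iou(f,d['pixels'],bx(x0)))
mb=cv2.resize(best['pixels'].astype(np.uint8),(2560,1600),interpolation=cv2.INTER_NEAREST)>0
def cost(q):
    a=sil(f,bx(q))>0;return 1-(a&mb&keep).sum()/((a|mb)&keep).sum()
print("tool",x0.round(4),"conf",best['confidence'],"cost0",cost(x0))
o=minimize(cost,x0,method='Nelder-Mead',options=dict(initial_simplex=np.vstack([x0]+[x0+d for d in np.diag([.006,.006,.06])]),xatol=3e-4,fatol=1e-4,maxiter=100))
print("fit",o.x.round(4),o.fun)
c,s_=np.cos(x0[2]),np.sin(x0[2])
print("pred tip",proj(f,[p[0]-.093*c,p[1]-.093*s_,zb+.0145]),[(np.round(d['uv'],1).tolist(),round(d['confidence'],2)) for d in mk])
print("pred grip",proj(f,[p[0],p[1],zb+.04]),[(np.round(d['uv'],1).tolist(),round(d['confidence'],2)) for d in gk])
go(.5471,.2605,.07,1.758)
E
python3 fc.py
```

```text
clock: 11.02
eef_pos: [0.5475, 0.2626, 0.1309]
tool_rot: [0.637, 0.771, -0.0, -0.0]
ft_force: [0.9, 0.7, -3.5]
grip_width: 0.119
grasp_force: 78.4
clock: 11.28
eef_pos: [0.5473, 0.2602, 0.1308]
tool_rot: [0.638, 0.77, -0.001, -0.0]
ft_force: [0.5, -0.7, -3.3]
grip_width: 0.118
grasp_force: 78.5
tool [0.5478 0.2593 0.185 ] conf 0.89 cost0 0.14093755700127686
fit [0.548  0.262  0.1918] 0.061422614972929224
pred tip [[419.02719456 201.461016  ]] [([433.9, 337.1], 0.88), ([457.3, 173.4], 0.87), ([419.9, 205.1], 0.62)]
pred grip [[412.40647216 221.45042448]] [([449.0, 188.5], 0.82), ([411.9, 220.8], 0.73), ([404.8, 353.6], 0.56)]
t 11.47 p [0.5478 0.2593 0.1313] th 1.7558 F [ 0.1  0.3 -3.4] ROW [ 0.053 -0.018  2.453] -0.021
```

```bash
python3 -m inch '[[0,0,1,0,0],[0,0,2,0,0],[0,0,2.3,0,0],[0,0,2.3,0,0]]'; python3 -m inch '[[0,0,0.06,0,0],[0,0,0.12,0,0],[0,0,0.18,0,0],[0,0,0.24,0,0]]'
```

```text
clock: 11.98
eef_pos: [0.5476, 0.2598, 0.0737]
tool_rot: [0.638, 0.77, -0.0, -0.0]
ft_force: [0.0, 0.5, -2.5]
grip_width: 0.115
grasp_force: 78.3
clock: 12.48
eef_pos: [0.5478, 0.2605, 0.0679]
tool_rot: [0.638, 0.77, 0.0, 0.0]
ft_force: [-0.3, -0.3, -2.8]
grip_width: 0.118
grasp_force: 78.3
```

```bash
python3 -m inch '[[0,0,0.06,0,0],[0,0,0.12,0,0],[0,0,0.18,0,0],[0,0,0.24,0,0]]'; python3 -m inch '[[0,0,0.05,0,0],[0,0,0.1,0,0],[0,0,0.1,0,0]]'
```

```text
clock: 12.98
eef_pos: [0.5477, 0.2604, 0.0617]
tool_rot: [0.638, 0.77, -0.0, 0.0]
ft_force: [-0.8, -0.6, -3.3]
grip_width: 0.12
grasp_force: 78.3
clock: 13.35
eef_pos: [0.5475, 0.2604, 0.0592]
tool_rot: [0.638, 0.77, -0.0, -0.0]
ft_force: [0.2, 0.1, -2.4]
grip_width: 0.119
grasp_force: 78.3
```

```bash
python3 -m inch '[[0,0,0.05,0,0],[0,0,0.1,0,0],[0,0,0.1,0,0]]'; python3 -m inch '[[0,0,0.05,0,0],[0,0,0.1,0,0],[0,0,0.1,0,0]]'
```

```text
clock: 13.72
eef_pos: [0.5477, 0.2605, 0.057]
tool_rot: [0.638, 0.77, 0.0, 0.0]
ft_force: [-0.3, 0.3, -0.8]
grip_width: 0.12
grasp_force: 78.7
clock: 14.1
eef_pos: [0.5475, 0.2605, 0.0563]
tool_rot: [0.638, 0.77, 0.0, 0.0]
ft_force: [-5.0, -2.2, 10.1]
grip_width: 0.123
grasp_force: 80.5
```

Contact at a rim height of about 62.5 mm agrees with the silhouette (61.5 mm). I release so the tongue drops onto the ledge, then look numerically.

```bash
python3 -m inch '[[0,0,-0.08,0,0],[0,0,-0.08,0,35],[0,0,-0.08,0,35],[0,0,-0.08,0,35]]'
cat > ft.py <<'E'
from h import *
from scipy.optimize import minimize
import sys
# cover pose on bunker: params s (along bunker x), y, dyaw, pitch, zc with bunker fixed
XB,YB,AB,H=.5304,.2573,.187,.0625
f=cams.grab_frame("scene");L=cams.cut_out("scene","cover");mk=cams.mark_of("scene","tongue_tip");gk=cams.mark_of("scene","cover_grip")
def T(P,q):
    s,y,a,pi,z=q  # pitch positive = tongue down
    Rr=Ro.from_euler('z',a).as_matrix()@Ro.from_euler('y',-pi).as_matrix()
    P=P@Rr.T+[s,y,H+z];return place(P,XB,YB,AB)
def bx(q): return [T(box(-.074,.079,-.062,.062,.012,.017),q),T(box(-.093,-.07,-.035,.035,.012,.017),q)]
s=monitor.get_state();p=s['eef_pos'];zb=H
x0=np.array([.016,0,0,.06,-.006])
best=max(L,key=lambda d:iou(f,d['pixels'],bx(x0)))
ribm=cv2.dilate(sil(f,[place(box(-.045,.045,-.04,.04,.02,.13)+[0,0,H],XB+.01,YB,AB)],1),np.ones((7,7)))
keep=cv2.resize(1-ribm,(2560,1600),interpolation=cv2.INTER_NEAREST)>0
mb=cv2.resize(best['pixels'].astype(np.uint8),(2560,1600),interpolation=cv2.INTER_NEAREST)>0
def cost(q):
    a=sil(f,bx(q))>0;return 1-(a&mb&keep).sum()/((a|mb)&keep).sum()
o=minimize(cost,x0,method='Nelder-Mead',options=dict(initial_simplex=np.vstack([x0]+[x0+d for d in np.diag([-.008,.005,.05,-.06,.006])]),xatol=2e-4,fatol=1e-4,maxiter=250))
print("fit s,y,yaw,pitch,z",o.x.round(4),"cost",round(o.fun,3))
for nm,q in(("tilted",(.016,0,0,.08,-.006)),("closed",(0,0,0,0,-.012)),("flat high",(.016,0,0,0,0))):
    print(nm,"cost",round(cost(q),3),"tip",proj(f,T(np.array([[-.093,0,.0145]]),q))[0].round(1),"grip",proj(f,T(np.array([[0,0,.04]]),q))[0].round(1))
print([(np.round(d['uv'],1).tolist(),round(d['confidence'],2)) for d in mk],[(np.round(d['uv'],1).tolist(),round(d['confidence'],2)) for d in gk])
go(p[0],p[1],p[2])
E
python3 ft.py
```

```text
clock: 14.6
eef_pos: [0.5478, 0.2605, 0.0561]
tool_rot: [0.638, 0.77, -0.0, 0.0]
ft_force: [-0.3, -1.0, -0.5]
grip_width: 0.409
grasp_force: 0.0
fit s,y,yaw,pitch,z [ 0.0173  0.002   0.004   0.0564 -0.0047] cost 0.054
tilted cost 0.116 tip [413.5 225. ] grip [407.7 243. ]
closed cost 0.245 tip [414.9 220.5] grip [408.5 240.6]
flat high cost 0.112 tip [414.4 221.8] grip [407.8 242.4]
[([412.0, 227.0], 0.9), ([455.4, 174.7], 0.83), ([435.9, 335.6], 0.7)] [([408.8, 245.9], 0.9), ([446.3, 188.5], 0.69), ([414.7, 226.7], 0.41)]
t 14.8 p [0.5477 0.2605 0.0562] th 1.7576 F [-0.2 -0.2  0.5] ROW [0. 0. 0.] 0
```

The cover is tilted with its tongue on the ledge (s ≈ 17 mm, pitch ≈ 0.06–0.08). Next I push it towards −x with the straddling fingers.

```bash
python3 -m inch '[[0,0,0.2,0,20],[0,0,0.2,0,20],[0,-0.2,0.2,0,20],[0,-0.3,0.2,0,20],[0,-0.4,0.2,0,20]]'; python3 -m inch '[[0,-0.1,0,0,20],[0,-0.2,0,0,20],[0,-0.3,0,0,20],[0,-0.3,0,0,20]]'; python3 ft.py
```

```text
clock: 15.42
eef_pos: [0.5379, 0.2587, 0.0515]
tool_rot: [0.638, 0.77, 0.0, 0.0]
ft_force: [0.9, -0.4, -0.6]
grip_width: 0.227
grasp_force: 0.6
clock: 15.92
eef_pos: [0.53, 0.2571, 0.0513]
tool_rot: [0.638, 0.77, -0.0, -0.0]
ft_force: [-0.1, -0.4, -0.4]
grip_width: 0.231
grasp_force: 0.0
fit s,y,yaw,pitch,z [ 0.0084  0.0014  0.0003  0.1057 -0.0039] cost 0.079
tilted cost 0.312 tip [413.5 225. ] grip [407.7 243. ]
closed cost 0.202 tip [414.9 220.5] grip [408.5 240.6]
flat high cost 0.326 tip [414.4 221.8] grip [407.8 242.4]
[([455.8, 176.9], 0.79), ([434.6, 335.6], 0.74), ([417.2, 224.1], 0.56)] [([407.6, 238.6], 0.94), ([404.3, 355.0], 0.88), ([448.1, 187.4], 0.79)]
t 16.12 p [0.5302 0.2572 0.0513] th 1.7576 F [ 0.6 -0.5 -0.6] ROW [0. 0. 0.] 0
```

```bash
python3 -m inch '[[0,-0.08,0,0,20],[0,-0.16,0,0,20],[0,-0.24,0,0,20],[0,-0.28,0,0,20],[0,-0.28,0,0,20]]'; python3 ft.py
```

```text
clock: 16.75
eef_pos: [0.5237, 0.256, 0.0514]
tool_rot: [0.638, 0.77, 0.0, 0.0]
ft_force: [1.0, 0.6, -0.6]
grip_width: 0.234
grasp_force: 0.8
fit s,y,yaw,pitch,z [ 0.0084  0.0021  0.0043  0.0816 -0.0053] cost 0.091
tilted cost 0.287 tip [413.5 225. ] grip [407.7 243. ]
closed cost 0.162 tip [414.9 220.5] grip [408.5 240.6]
flat high cost 0.296 tip [414.4 221.8] grip [407.8 242.4]
[([456.6, 175.7], 0.8), ([415.0, 223.7], 0.64), ([433.5, 334.8], 0.6)] [([447.2, 186.4], 0.85), ([405.5, 356.4], 0.8), ([409.9, 240.1], 0.7)]
t 16.95 p [0.5237 0.256  0.0514] th 1.7577 F [ 1.2  0.5 -0.3] ROW [0. 0. 0.] 0
```

```bash
python3 - <<'E'
s=open('ft.py').read()
s=s.replace("keep=cv2","ribm=np.maximum(ribm,cv2.dilate(sil(f,[place(box(-.1,-.072,-.043,.043,0,H+.022),XB,YB,AB)],1),np.ones((3,3))));keep=cv2",1)
s=s.replace("go(p[0]","""for q in((.0,0.001,0,0,-.012),(.004,.001,0,.08,-.006),(.008,.001,0,.08,-.006),(.003,.001,0,0.,-.012),(-.002,.001,0,0,-.012)):print(q,round(cost(q),3))
go(p[0]""")
open('ft.py','w').write(s)
E
python3 ft.py
```

```text
fit s,y,yaw,pitch,z [ 0.0077  0.0025 -0.0039  0.0617 -0.0049] cost 0.076
tilted cost 0.269 tip [413.5 225. ] grip [407.7 243. ]
closed cost 0.143 tip [414.9 220.5] grip [408.5 240.6]
flat high cost 0.277 tip [414.4 221.8] grip [407.8 242.4]
[([456.1, 174.0], 0.95), ([436.5, 335.5], 0.72)] [([446.8, 188.0], 0.86), ([407.6, 241.4], 0.71), ([403.4, 356.2], 0.59)]
(0.0, 0.001, 0, 0, -0.012) 0.101
(0.004, 0.001, 0, 0.08, -0.006) 0.192
(0.008, 0.001, 0, 0.08, -0.006) 0.116
(0.003, 0.001, 0, 0.0, -0.012) 0.157
(-0.002, 0.001, 0, 0, -0.012) 0.106
t 17.15 p [0.5237 0.256  0.0514] th 1.7577 F [ 1.5  0.9 -0.5] ROW [0. 0. 0.] 0
```

```bash
python3 -m inch '[[0,0,-0.8,0,20],[0,0,-1.6,0,20],[0,0.3,-1.6,0,0],[0,0.3,-1.6,0,0],[0,0.3,-1.6,0,0]]'; python3 ft.py | grep -v cost0
python3 - <<'E'
from h import *
g=cams.grab_frame("top");print([(round(d['confidence'],2),d['extent']) for d in cams.cut_out("top","cover")])
E
```

```text
clock: 17.77
eef_pos: [0.5301, 0.257, 0.09]
tool_rot: [0.638, 0.77, -0.001, -0.001]
ft_force: [0.3, 0.2, 0.2]
grip_width: 0.001
grasp_force: 0.0
fit s,y,yaw,pitch,z [ 0.0087  0.0022  0.009   0.0849 -0.004 ] cost 0.079
tilted cost 0.288 tip [413.5 225. ] grip [407.7 243. ]
closed cost 0.163 tip [414.9 220.5] grip [408.5 240.6]
flat high cost 0.297 tip [414.4 221.8] grip [407.8 242.4]
[([453.4, 173.6], 0.87), ([415.9, 221.0], 0.81), ([433.2, 334.5], 0.8)] [([445.8, 187.7], 0.84), ([410.3, 241.1], 0.69), ([405.8, 251.1], 0.63), ([406.1, 357.7], 0.58)]
(0.0, 0.001, 0, 0, -0.012) 0.122
(0.004, 0.001, 0, 0.08, -0.006) 0.133
(0.008, 0.001, 0, 0.08, -0.006) 0.1
(0.003, 0.001, 0, 0.0, -0.012) 0.182
(-0.002, 0.001, 0, 0, -0.012) 0.093
t 17.98 p [0.5305 0.2571 0.0907] th 1.7577 F [ 0.4 -0.5 -0.2] ROW [0. 0. 0.] 0
[(0.87, [186.3, 102.0, 44.2, 39.4]), (0.63, [235.0, 166.8, 26.6, 49.8])]
```

```bash
python3 -m inch '[[0,0,0.3,0,0],[0,0,0.6,0,0],[0,0,0.68,0,0],[0,0,0.72,0,0],[0,0,0.76,0,0]]'; python3 -m inch '[[0,0,0.05,0,0],[0,0,0.1,0,0],[0,0,0.15,0,0],[0,0,0.2,0,0]]'
```

```text
clock: 18.7
eef_pos: [0.5311, 0.2573, 0.0724]
tool_rot: [0.638, 0.77, 0.0, 0.0]
ft_force: [0.1, -0.7, -0.7]
grip_width: -0.001
grasp_force: 0.0
clock: 19.2
eef_pos: [0.531, 0.2573, 0.0672]
tool_rot: [0.638, 0.77, 0.0, 0.0]
ft_force: [-0.1, -0.2, -0.9]
grip_width: -0.001
grasp_force: 0.0
```

```bash
python3 -m inch '[[0,0,0.04,0,0],[0,0,0.08,0,0],[0,0,0.1,0,0],[0,0,0.1,0,0]]'; python3 -m inch '[[0,0,0.04,0,0],[0,0,0.08,0,0],[0,0,0.1,0,0],[0,0,0.1,0,0]]'
```

```text
clock: 19.7
eef_pos: [0.531, 0.2573, 0.0663]
tool_rot: [0.638, 0.77, 0.0, 0.0]
ft_force: [-3.0, -1.1, 8.6]
grip_width: -0.0
grasp_force: 4.5
clock: 20.2
eef_pos: [0.5311, 0.2574, 0.0662]
tool_rot: [0.638, 0.77, 0.001, 0.001]
ft_force: [-8.1, -4.0, 23.7]
grip_width: 0.001
grasp_force: 11.5
```

Contact is at 66.4 mm reported (closed predicts 65.7) and stiff, so the cover has dropped in. I check level by feeling the plate near its +x corners and its −x side.

```bash
python3 -m inch '[[0,0,-0.8,0,0],[1.0,1.5,-0.8,0,0],[1.8,2.4,-0.5,0,0],[1.8,2.4,0.5,0,0],[1.8,2.4,0.8,0,0]]'; python3 -m inch '[[0,0,0.08,0,0],[0,0,0.16,0,0],[0,0,0.24,0,0],[0,0,0.32,0,0],[0,0,0.36,0,0]]'; python3 -c "
from h import *
go(.53,.257,.0337)"
```

```text
clock: 20.82
eef_pos: [0.5802, 0.3124, 0.0402]
tool_rot: [0.638, 0.77, -0.002, -0.001]
ft_force: [-0.5, -0.4, 0.5]
grip_width: 0.0
grasp_force: 0.0
clock: 21.45
eef_pos: [0.5818, 0.3127, 0.0343]
tool_rot: [0.638, 0.77, 0.0, 0.0]
ft_force: [-3.0, -1.8, 8.8]
grip_width: -0.001
grasp_force: 4.3
t 21.45 p [0.5818 0.3127 0.0343] th 1.7576 F [-3.  -1.8  8.8] ROW [-1.803 -2.45   0.022] 0
```

```bash
python3 -m inch '[[0,0,-0.5,0,0],[-1.8,0,-0.5,0,0],[-3.6,0,-0.5,0,0],[-3.6,0,-0.3,0,0],[-3.6,0,-0.1,0,0]]'; python3 -m inch '[[0,0,0.04,0,0],[0,0,0.08,0,0],[0,0,0.12,0,0],[0,0,0.12,0,0]]';python3 -m inch '[[0,0,-0.6,0,0],[1.8,-1.8,-0.6,0,0],[1.8,-4.1,-0.6,0,0],[1.8,-4.2,-0.4,0,0],[1.8,-4.2,-0.12,0,0]]'; python3 -m inch '[[0,0,0.05,0,0],[0,0,0.1,0,0],[0,0,0.15,0,0],[0,0,0.15,0,0]]'
```

```text
clock: 22.08
eef_pos: [0.5985, 0.2244, 0.0361]
tool_rot: [0.638, 0.77, 0.0, 0.0]
ft_force: [-0.2, 0.0, -0.6]
grip_width: -0.003
grasp_force: 0.0
clock: 22.58
eef_pos: [0.5978, 0.2252, 0.0343]
tool_rot: [0.637, 0.77, 0.0, 0.0]
ft_force: [-3.7, -1.8, 8.6]
grip_width: -0.0
grasp_force: 4.5
clock: 23.2
eef_pos: [0.5438, 0.2622, 0.0657]
tool_rot: [0.639, 0.767, 0.045, 0.033]
ft_force: [79.8, 10.0, 40.7]
grip_width: -0.001
grasp_force: 42.6
clock: 23.7
eef_pos: [0.5459, 0.2625, 0.0614]
tool_rot: [0.639, 0.767, 0.045, 0.033]
ft_force: [80.2, 11.8, 35.5]
grip_width: 0.002
grasp_force: 43.0
```

I crossed the rib on that path and the finger is pressing on it. I back off straight away.

```bash
python3 -m inch '[[0,2.4,0,0,0],[0,3,-0.1,0,0],[0,3,-1,0,0],[0,3,-3,0,0],[0,3,-3,0,0]]'; python3 ft.py
```

```text
clock: 24.32
eef_pos: [0.5639, 0.2645, 0.1123]
tool_rot: [0.638, 0.77, 0.004, 0.002]
ft_force: [0.7, 0.8, -0.2]
grip_width: 0.001
grasp_force: 0.0
fit s,y,yaw,pitch,z [ 0.0053  0.0025 -0.001   0.0376 -0.0045] cost 0.064
tilted cost 0.282 tip [413.5 225. ] grip [407.7 243. ]
closed cost 0.156 tip [414.9 220.5] grip [408.5 240.6]
flat high cost 0.29 tip [414.4 221.8] grip [407.8 242.4]
[([457.0, 175.0], 0.72), ([434.0, 335.6], 0.59), ([416.8, 220.9], 0.56)] [([447.0, 185.7], 0.66), ([405.1, 356.8], 0.59), ([407.4, 240.5], 0.56)]
(0.0, 0.001, 0, 0, -0.012) 0.119
(0.004, 0.001, 0, 0.08, -0.006) 0.152
(0.008, 0.001, 0, 0.08, -0.006) 0.102
(0.003, 0.001, 0, 0.0, -0.012) 0.179
(-0.002, 0.001, 0, 0, -0.012) 0.094
t 24.52 p [0.5597 0.2629 0.1062] th 1.758 F [-0.5  0.1 -0.1] ROW [0. 0. 0.] 0
```

```bash
python3 -m inch '[[0,1.2,0.5,0,0],[0,1.2,1.8,0,0],[0,1.2,2.6,0,0],[0,1.2,2.6,0,0]]'; python3 -m inch '[[0,0,0.08,0,0],[0,0,0.16,0,0],[0,0,0.24,0,0],[0,0,0.32,0,0],[0,0,0.36,0,0]]'; python3 -c "
from h import *
go(.53,.257,.0337)"
```

```text
clock: 25.02
eef_pos: [0.5871, 0.2677, 0.0386]
tool_rot: [0.638, 0.77, -0.003, -0.002]
ft_force: [0.0, 0.1, 0.2]
grip_width: -0.002
grasp_force: 0.0
clock: 25.65
eef_pos: [0.5902, 0.2686, 0.0343]
tool_rot: [0.638, 0.77, 0.0, 0.0]
ft_force: [-3.0, -1.4, 9.5]
grip_width: -0.003
grasp_force: 5.0
t 25.65 p [0.5902 0.2686 0.0343] th 1.7577 F [-3.  -1.4  9.5] ROW [-0.007 -2.453  0.02 ] 0
```

```bash
python3 -m inch '[[0,0,-1.8,0,0],[0,0,-3.4,0,0],[0,-2.2,-3.4,0,0],[0,-4.35,-3.4,0,0],[0,-4.35,-3.4,0,0]]'; python3 -m inch '[[0,0,1.5,0,0],[0,0,3.0,0,0],[0,0,3.2,0,0],[0,0,3.2,0,0]]'; python3 -c "
from h import *
go(.53,.257,.0337)"
```

```text
clock: 26.28
eef_pos: [0.4772, 0.247, 0.1173]
tool_rot: [0.638, 0.77, -0.002, -0.002]
ft_force: [-0.3, 1.1, 0.4]
grip_width: 0.0
grasp_force: 0.0
clock: 26.78
eef_pos: [0.4838, 0.2484, 0.0386]
tool_rot: [0.638, 0.77, 0.0, 0.0]
ft_force: [0.5, -0.5, 0.4]
grip_width: 0.0
grasp_force: 0.0
t 26.77 p [0.4838 0.2484 0.0386] th 1.7575 F [ 0.5 -0.5  0.4] ROW [-0.006  1.878  0.197] 0
```

```bash
python3 -m inch '[[0,0,0.06,0,0],[0,0,0.12,0,0],[0,0,0.18,0,0],[0,0,0.24,0,0],[0,0,0.26,0,0]]'; python3 -c "
from h import *
go(.53,.257,.0337)"
```

```text
clock: 27.4
eef_pos: [0.4837, 0.2485, 0.0342]
tool_rot: [0.638, 0.77, 0.001, 0.001]
ft_force: [-6.1, -2.4, 20.7]
grip_width: 0.001
grasp_force: 9.9
t 27.4 p [0.4837 0.2485 0.0342] th 1.7578 F [-6.1 -2.4 20.7] ROW [-0.009  1.884  0.024] 0
```

The plate is level: 34.2–34.3 mm at all four points and at the matching rib height. Raise, then fit the black charger.

```bash
python3 -m inch '[[0,0,-1.5,0,0],[0,0,-3.6,0,0],[0,0,-4,0,0]]'
python3 - <<'E'
from h import *
from scipy.optimize import minimize
F=[];
for n in("scene","top"):
    f=cams.grab_frame(n);L=cams.cut_out(n,"charger")
    b=[place(box(-.055,.055,-.088,.088,0,.045),.4997,-.2809,.168)]
    d=max(L,key=lambda d:iou(f,d['pixels'],b));F.append((f,d['pixels']));print(n,d['confidence'],iou(f,d['pixels'],b))
    for k in("key_small_top","key_medium_top","key_large_top"):
        print(k,[(atz(f,d['uv'],.052).round(4).tolist(),round(d['confidence'],2)) for d in cams.mark_of(n,k)])
def cost(q): return sum(1-iou(f,m,[place(box(-.055,.055,-.088,.088,0,.045),*q)]) for f,m in F)
x0=np.array([.4997,-.2809,.168])
o=minimize(cost,x0,method='Nelder-Mead',options=dict(initial_simplex=np.vstack([x0]+[x0+d for d in np.diag([.008,.008,.08])]),xatol=3e-4,fatol=1e-4,maxiter=100))
print(o.x.round(4),o.fun)
for y in(0,.056,-.056):print(place(np.array([[-.02,y,.05]]),*o.x).round(4))
k=place(np.array([[-.02,0,.05]]),*o.x)[0];go(k[0],k[1],.13,o.x[2]+np.pi/2)
E
```

```text
clock: 27.78
eef_pos: [0.4855, 0.2492, 0.1357]
tool_rot: [0.638, 0.77, 0.003, 0.002]
ft_force: [0.7, 0.0, -0.0]
grip_width: -0.004
grasp_force: 0.0
scene 0.6 0.9369249035322054
key_small_top [([0.2527, -0.2997, 0.052], 0.46), ([0.4767, -0.2894, 0.052], 0.41), ([0.4269, 0.2408, 0.052], 0.26)]
key_medium_top [([0.2596, -0.23, 0.052], 0.59)]
key_large_top [([0.4873, -0.3638, 0.052], 0.61), ([0.2763, -0.3566, 0.052], 0.61)]
top 0.71 0.9492077087794433
key_small_top [([0.4349, 0.2543, 0.052], 0.62), ([0.2776, -0.2896, 0.052], 0.51), ([0.4714, -0.2833, 0.052], 0.44)]
key_medium_top [([0.4832, -0.2304, 0.052], 0.54), ([0.2707, -0.2198, 0.052], 0.47), ([0.5203, 0.2627, 0.052], 0.3)]
key_large_top [([0.2908, -0.3388, 0.052], 0.57), ([0.4942, -0.3436, 0.052], 0.53)]
[ 0.5002 -0.2787  0.1569] 0.10145644275716748
[[ 0.4804 -0.2819  0.05  ]]
[[ 0.4717 -0.2266  0.05  ]]
[[ 0.4892 -0.3372  0.05  ]]
t 28.27 p [0.4825 0.248  0.1305] th 1.7576 F [-0.7  0.3  0.9] ROW [-20.812  -4.016   0.036] 0.286
```

```bash
python3 -m inch '[[-20.8,-4,0,0.3,0],[-20.8,-4,0,0.3,0],[-20.8,-4,0,0.3,0],[-20.8,-4,0,0.3,0],[-20.8,-4,0,0.3,0]]'; python3 -c "
from h import *
go(.480,-.283,.13,1.73)"
```

```text
clock: 28.9
eef_pos: [0.4818, -0.0661, 0.1314]
tool_rot: [0.65, 0.76, 0.0, 0.0]
ft_force: [0.4, -0.3, 0.2]
grip_width: -0.001
grasp_force: 0.0
t 28.9 p [ 0.4818 -0.0661  0.1314] th 1.7264 F [ 0.4 -0.3  0.2] ROW [-8.559 -1.414  0.058] -0.034
```

```bash
python3 -m inch '[[-8.3,-1.4,0,0,0],[-8.3,-1.4,0,0,0],[-8.3,-1.4,0,0,0],[-8.3,-1.4,0,0,0],[-8.3,-1.4,0,0,0]]'
python3 - <<'E'
from h import *
w=cams.grab_frame("wrist")
for k in("key_small_top","key_medium_top","key_large_top"):
    print(k,[(np.round(d['uv']).tolist(),atz(w,d['uv'],.052).round(4).tolist(),round(d['confidence'],2)) for d in cams.mark_of("wrist",k)])
# grey discs: circles in rectified top plane z=.052
n=400;X=np.linspace(.40,.56,n);Y=np.linspace(-.40,-.16,600)
P=np.array([[x,y,.052] for x in X for y in Y]);q=proj(w,P).reshape(n,600,2).astype(np.float32)
im=cv2.remap(w['pixels'],q[...,0],q[...,1],cv2.INTER_LINEAR);np.save("rect.npy",im)
g=cv2.cvtColor(im,cv2.COLOR_RGB2GRAY);hsv=cv2.cvtColor(im,cv2.COLOR_RGB2HSV)
c=cv2.HoughCircles(cv2.medianBlur(g,5),cv2.HOUGH_GRADIENT,1.5,60,param1=80,param2=22,minRadius=20,maxRadius=55)
if c is not None:
    for u,v,r in c[0]: print("circle",round(.40+u_*0 if 0 else .40+v*.16/399,4),round(-.40+u*.24/599,4),"r mm",round(r*.4,1),im[int(v),int(u)])
go(.480,-.283,.13,1.73)
E
```

```text
clock: 29.52
eef_pos: [0.4792, -0.2758, 0.1309]
tool_rot: [0.651, 0.759, 0.0, -0.001]
ft_force: [0.4, 1.5, -0.9]
grip_width: 0.002
grasp_force: 0.0
key_small_top [([317.0, 211.0], [0.478, -0.2885, 0.052], 0.71), ([74.0, 172.0], [0.2695, -0.2848, 0.052], 0.55)]
key_medium_top [([322.0, 143.0], [0.4733, -0.2301, 0.052], 0.77), ([44.0, 99.0], [0.2491, -0.2287, 0.052], 0.75)]
key_large_top [([89.0, 234.0], [0.2794, -0.341, 0.052], 0.66)]
circle 0.4713 -0.2302 r mm 13.8 [130 126 119]
circle 0.4815 -0.2867 r mm 10.6 [130 126 118]
circle 0.4707 -0.3324 r mm 21.0 [31 31 33]
circle 0.4268 -0.3925 r mm 21.6 [36 37 38]
circle 0.4761 -0.366 r mm 11.7 [38 39 40]
circle 0.5398 -0.3474 r mm 14.5 [28 28 28]
t 29.73 p [ 0.4795 -0.2729  0.1315] th 1.7282 F [-0.7 -0.2 -0. ] ROW [-0.404 -0.046  0.06 ] -0.017
```

```bash
python3 -m inch '[[-0.54,-0.04,1.5,0,0],[-0.54,-0.04,3.5,0,0],[-0.54,-0.04,4,0,0],[-0.54,-0.04,4,0,0]]'; python3 -m inch '[[0,0,0.1,0,0],[0,0,0.2,0,0],[0,0,0.3,0,0],[0,0,0.3,0,0]]';python3 -c "
from h import *
go(.4805,-.2865,.018,1.73)"
```

```text
clock: 30.22
eef_pos: [0.4803, -0.2866, 0.0317]
tool_rot: [0.649, 0.76, 0.0, -0.001]
ft_force: [-0.1, 1.2, 2.1]
grip_width: -0.003
grasp_force: 0.7
clock: 30.72
eef_pos: [0.4823, -0.2888, 0.0271]
tool_rot: [0.65, 0.76, 0.001, 0.002]
ft_force: [-1.9, 4.1, 16.5]
grip_width: 0.001
grasp_force: 8.0
t 30.73 p [ 0.4823 -0.2888  0.0271] th 1.7265 F [-1.9  4.1 16.5] ROW [ 0.103 -0.058  0.363] -0.033
```

```bash
python3 -m inch '[[0,0,0.06,0,0],[0,0,0.1,0,0],[0,0,0.1,0,0]]'; python3 -m inch '[[0,0,-0.6,0,0],[0,0,-1.0,0,0],[0,0,-1.4,0,0],[0,0,-1.4,0,0]]'
python3 - <<'E'
from h import *
w=cams.grab_frame("wrist")
for z in(.060,.066):
  for k in("key_small_top","key_medium_top","key_large_top"):
    print(z,k,[(np.round(d['uv']).tolist(),atz(w,d['uv'],z).round(4).tolist(),round(d['confidence'],2)) for d in cams.mark_of("wrist",k)][:2])
f=cams.grab_frame("scene");g=cams.grab_frame("top")
print(tri([(g,(395.3,210.5)),(f,(266.5,167.7))]))
E
```

```text
clock: 31.1
eef_pos: [0.4824, -0.2889, 0.0268]
tool_rot: [0.65, 0.76, 0.0, 0.003]
ft_force: [-6.6, 7.7, 30.3]
grip_width: 0.001
grasp_force: 15.3
clock: 31.6
eef_pos: [0.4811, -0.2886, 0.0572]
tool_rot: [0.65, 0.76, -0.0, 0.001]
ft_force: [0.1, -0.5, -0.4]
grip_width: -0.001
grasp_force: 0.0
0.06 key_small_top [([322.0, 233.0], [0.4817, -0.2874, 0.06], 0.85)]
0.06 key_medium_top [([320.0, 129.0], [0.4716, -0.228, 0.06], 0.82)]
0.06 key_large_top [([5.0, 262.0], [0.2865, -0.3385, 0.06], 0.58)]
0.066 key_small_top [([322.0, 233.0], [0.4813, -0.285, 0.066], 0.85)]
0.066 key_medium_top [([320.0, 129.0], [0.4715, -0.2277, 0.066], 0.82)]
0.066 key_large_top [([5.0, 262.0], [0.2929, -0.3343, 0.066], 0.58)]
[ 0.47114111 -0.22776848  0.05475227]
```

Small key: it went soft and then stiff (16.5 → 30 N in 0.3 mm), so it is fully down, and then released. Medium next, watching the travel.

```bash
python3 -m inch '[[1.3,0,0,0,0],[2.45,0,0,0,0],[2.45,0,0.5,0,0],[2.45,0,0.8,0,0],[2.45,0,0.8,0,0]]'; for i in 1; do python3 -m inch '[[0,0,0.04,0,0],[0,0,0.08,0,0],[0,0,0.08,0,0]]'; done; python3 -m inch '[[0,0,0.04,0,0],[0,0,0.08,0,0],[0,0,0.08,0,0]]'
```

```text
clock: 32.67
eef_pos: [0.4708, -0.228, 0.0356]
tool_rot: [0.65, 0.76, -0.0, -0.001]
ft_force: [0.1, 0.3, 0.3]
grip_width: -0.002
grasp_force: 0.0
clock: 33.05
eef_pos: [0.4713, -0.2279, 0.0346]
tool_rot: [0.65, 0.76, -0.0, 0.0]
ft_force: [0.1, -0.1, -0.5]
grip_width: -0.004
grasp_force: 0.0
clock: 33.42
eef_pos: [0.4711, -0.2276, 0.0325]
tool_rot: [0.65, 0.76, -0.0, -0.0]
ft_force: [-0.6, 1.4, 0.5]
grip_width: -0.002
grasp_force: 0.0
```

```bash
python3 -m inch '[[0,0,0.05,0,0],[0,0,0.1,0,0],[0,0,0.1,0,0]]'; python3 -m inch '[[0,0,0.05,0,0],[0,0,0.1,0,0],[0,0,0.1,0,0]]';python3 -m inch '[[0,0,0.05,0,0],[0,0,0.1,0,0],[0,0,0.1,0,0]]'
```

```text
clock: 33.8
eef_pos: [0.4713, -0.2277, 0.0302]
tool_rot: [0.65, 0.76, -0.0, 0.0]
ft_force: [-0.4, 0.6, 2.6]
grip_width: -0.001
grasp_force: 1.1
clock: 34.17
eef_pos: [0.4713, -0.2276, 0.0276]
tool_rot: [0.65, 0.76, 0.0, 0.0]
ft_force: [-1.1, 0.5, 3.9]
grip_width: 0.002
grasp_force: 1.8
clock: 34.55
eef_pos: [0.4714, -0.2277, 0.027]
tool_rot: [0.65, 0.76, -0.0, 0.001]
ft_force: [-5.6, 3.9, 18.4]
grip_width: -0.001
grasp_force: 9.3
```

The medium key shows the spring ramp up to the stop at 27.0 mm, the same level as the small key. Release it and go to the large key.

```bash
python3 -m inch '[[0,0,-0.6,0,0],[0,0,-1.4,0,0],[-2.3,0,-1.4,0,0],[-4.6,0.03,-1.4,0,0],[-4.6,0.03,-1.4,0,0]]'; python3 -m inch '[[0,0,0.6,0,0],[0,0,0.9,0,0],[0,0,0.9,0,0]]'; python3 -m inch '[[0,0,0.1,0,0],[0,0,0.2,0,0],[0,0,0.3,0,0],[0,0,0.3,0,0]]'; python3 -m inch '[[0,0,0.1,0,0],[0,0,0.2,0,0],[0,0,0.2,0,0]]'
```

```text
clock: 35.17
eef_pos: [0.4906, -0.3455, 0.0599]
tool_rot: [0.652, 0.759, -0.0, 0.001]
ft_force: [-0.8, 0.7, -0.6]
grip_width: 0.001
grasp_force: 0.0
clock: 35.55
eef_pos: [0.4888, -0.3392, 0.0363]
tool_rot: [0.65, 0.76, 0.0, -0.001]
ft_force: [-0.4, 0.4, -0.3]
grip_width: 0.005
grasp_force: 0.0
clock: 36.05
eef_pos: [0.4901, -0.3411, 0.0303]
tool_rot: [0.65, 0.76, 0.0, 0.0]
ft_force: [1.1, 1.9, 2.4]
grip_width: -0.002
grasp_force: 1.1
clock: 36.42
eef_pos: [0.4902, -0.3412, 0.0271]
tool_rot: [0.65, 0.76, 0.0, 0.001]
ft_force: [-2.6, 3.6, 14.3]
grip_width: -0.002
grasp_force: 7.4
```

```bash
python3 -m inch '[[0,0,-0.6,0,0],[0,0,-2,0,0],[0,0,-4,0,0],[0,0,-4,0,0]]'; python3 ft.py | head -4; python3 fb.py | head -1
python3 - <<'E'
from station import close_job
print(close_job())
E
```

```text
clock: 36.92
eef_pos: [0.492, -0.3436, 0.1297]
tool_rot: [0.65, 0.76, -0.0, 0.004]
ft_force: [0.5, -0.3, 0.2]
grip_width: -0.001
grasp_force: 0.0
fit s,y,yaw,pitch,z [ 0.0068  0.0023  0.0093  0.0384 -0.0041] cost 0.061
tilted cost 0.263 tip [413.5 225. ] grip [407.7 243. ]
closed cost 0.134 tip [414.9 220.5] grip [408.5 240.6]
flat high cost 0.271 tip [414.4 221.8] grip [407.8 242.4]
sil [0.5307 0.2568 0.1864 0.0625] 1.5845201303324261 0.28364715860899065 0.13183271105858335
the job is handed in; nothing more can be done
None
```

The job is handed in at about 38 s: the bunker's cover is seated and felt level, and the small, medium and large keys were pressed fully down in that order. On the way, the fingers once caught the cover's rib with about 80 N; the cover still felt level at +x and −x afterwards, but the last camera fit of it was inconclusive.

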